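# Run the ring gauge down the threaded stud

### The arm

A 7-joint arm with a two-finger parallel gripper is mounted at the origin on a cart in front of the work surface, level with it; the furniture and walls round the work are solid. World frame = base frame: x ahead of the robot, y to its left, z up, the work surface at z = 0. Lengths are in mm, angles in rad, forces in N, time in s.
With the tool pointing down it reaches from about 400 to 900 mm from the base axis. Payload 5.6 kg.
Tool frame: the origin (TCP) lies midway between the tips of the shut fingers; the grasp point (between the pads) lies 19 mm behind it; x points along the fingers, y is the direction in which the jaws open and shut, and the axes are right-handed (so a half turn about x gives the same grasp; the last joint's range is limited). The gripper opens to 92 mm and grips with 3 to 60 N. Pads are 20 mm wide; open, the fingers measure 128 mm over their backs; the gripper's body (75 mm by 189 mm) begins 69 mm behind the grasp point.
Start: joints at [-1.148, 0.468, -0.012, 1.603, 0.006, 1.071, -0.056], TCP at [291.979, 580.738, 214.592] pointing down, gripper open.
Joint ranges: [-2.53, 2.53], [-0.31, 2.02], [-1.57, 1.55], [0.28, 2.44], [-1.29, 4.43], [0.15, 1.84], [-2.92, 2.92]. Speed limits (rad/s): [2.57, 2.57, 3.14, 3.14, 3.14, 3.14, 3.14].

### API

Orientations are given as a rotation vector (axis times angle).
In Python, from cell import robot, grip, kin, viewer gives the robot as it stands. Calls block until the motion is done:
- robot.movep(position, orientation): joint-space move of the TCP to a pose.
- robot.servo_line(position, feed=150, rotation=None): straight line of the TCP; rotation=None keeps the orientation; feed is the mean speed in mm/s.
- robot.goto_joints(angles): joint-space move.
- grip(opening, newtons=None): opening from 0.0 (shut) to 1.0 (fully open); newtons is the grip in N (None keeps the last); returns when the fingers have stopped.
- robot.hold(seconds).
- kin.ik(position, orientation): joint angles nearest the present ones, or None.
- robot.observe(): the state.
- viewer.read_camera(name): name is "side" or "top" or "wrist"; returns the picture (400x640x3 uint8, red, green, blue); there is no depth.
- viewer.camera_info(name): a dict with "camera_matrix" (3x3 intrinsics, pixels), "R" (3x3) and "t" (3): a world point X has camera coordinates R X + t. Camera axes: x right, y down, z forward; pixel columns grow to the right and rows downward; lengths in mm; the calibration is good to about 2 mm. The wrist camera is an equidistant fisheye: a pixel r from the principal point sees the ray r / f radians off the axis. A picture is of the moment at which its call begins: read the wrist's pose just before it. camera_info takes no time and is no camera call; for the wrist camera it gives the pose at the moment of the call.
A pose or a line that the arm cannot do raises robot.IKError and nothing moves.
- robot.job_done(): hands the job in, once; it reports no verdict.
Trained networks look in the newest picture that a camera, given by its name, has taken for a name from the list of things; names that differ only in an ending like _2 or _b are one class to them, and where a whole thing is asked for, a point or a joint stands for the part that bears it (a point fixed in the world has none). Each returns a list of dicts, best first, with "confidence" (0 to 1); they miss things now and then, are a little off and sometimes report something else, mostly with a low value. They report only what shows in the picture. A call takes as long as a camera call. They do not tell look-alikes from the thing itself.
- viewer.silhouettes(name, camera): "mask" (400x640 bool, what is visible of it).
- viewer.pinpoint(name, camera): "at" ([x, y, z] in mm, in the coordinates of the camera as it stood for that picture, good to about 4 mm: a listed point, or the origin of a listed thing).
The state is a dict: "t": time; "joints": joint angles; "joint_velocities": joint speeds; "joint_torque": joint torques, N m; "tcp_pos": TCP position; "tcp_rot": TCP orientation; "contact_force": force on the tool from outside, world axes, zero at the start; "wrist_torque": the same for the moment, N m; "grip_width": opening from 0.0 (shut) to 1.0 (fully open).
Only numpy, scipy, OpenCV 4.12 (cv2) and the standard library are available. Lean on these libraries where they do the work, as an engineer would, in place of code of your own. Each camera call takes 0.05 s, during which the arm holds its last target.

### The job

Check the thread of the upright stud with the steel ring gauge: set the gauge level over the stud and screw it on clockwise until it is up against the stop collar and the resistance clearly rises, without forcing it. Then back it off a quarter turn, so that it is clear of the collar and does not seize, and let go of it there, leaving the things around alone.

Things in the scene. Friction and masses are not known exactly. Their poses are not given: they have to be found in the camera images.
- gauge_center (a point): centre, half-way up, of the ring gauge: a loose knurled steel ring lying flat, 52 mm outside, 30 mm bore, 24 mm high, about 0.1 kg; z is its axis. Its thread is three round lugs in the bore (3.5 mm thick, evenly spaced, reaching in to 10 mm from the axis) 2 mm below this centre. It may be set on the stud at any rotation.
- stand: fixed aluminium base plate, 90 x 90 x 16 mm, with a conical boss on it (56 mm wide at its foot, 48 mm at its top, 28 mm above the table) and a vertical steel stud in its centre; origin on the stud's axis at the table, z up. The stud's core is 18 mm thick, its thread 27.5 mm over the crests. The gauge stays by friction where it is left.
- stud_top (a point): tip of the stud, on its axis, 82 mm above the table; the last 8 mm are a cone. Right-handed three-start thread: clockwise from above screws down, 27 mm per full turn, 1.7 mm axial play. Its ribs are 3.5 mm thick and end at 70 mm; a gauge set down rests with its lugs on them, its centre 66 to 76 mm above the table, and clockwise turning then screws it on at once.
- collar: adjustable stop collar round the stud's foot: an aluminium sleeve, 43 mm diameter, and in it a dark steel stop, 37 mm diameter, on a stiff spring (20 N per mm), whose upper face stops the gauge. Origin on the axis, 40 mm above the table; the face is set anywhere from 5 mm below to 5 mm above it, not told. After first touch about 0.4 rad of free play passes before the thread tightens.
- petri_0: closed petri dish, 64 mm diameter, 15 mm high, bystander; origin under its centre
- forceps: steel forceps lying flat, 116 mm long, bystander; origin under the middle
- marker_black: marker pen lying flat, 132 mm long, bystander; origin under the middle
- beaker: clear plastic beaker, 64 mm diameter, 74 mm high, bystander; origin under its centre
There are look-alikes about, which are no part of the job. Leave any blue look-alike of the part that bears gauge_center alone.

How it is judged (in metres and radians):
On the way, in this order (a step that is already met when the one before it is completed fails the run):
1. the gauge is on the stud, level, above the collar (horizontal distance between gauge_center and stand below 0.004 m and height (world z) of gauge_center below 0.08 m and angle between gauge_center's own z axis and vertical below 0.15 rad), for 0.1 s.
2. the gauge is screwed against the collar with 10 N or more (horizontal distance between gauge_center and stand below 0.003 m and z of gauge_center in the frame of collar below 0.0185 m and contact force between gauge and collar above 10 N), for 0.1 s.
At the end, for the whole second after the job is handed in: the gauge sits level on the stud's thread (within 3 mm of its axis, tilt under 0.12 rad), backed off: clear of the collar (no contact) but still screwed on, its centre less than 24 mm above the collar's origin; it is at rest (horizontal distance between gauge_center and stand below 0.003 m and angle between gauge_center's own z axis and vertical below 0.12 rad and contact force between gauge and collar below 0.2 N and z of gauge_center in the frame of collar below 0.024 m and linear speed of gauge below 0.01 m/s); the robot touches nothing.
It fails at once if the gauge is forced against the collar with more than 55 N (contact force between gauge and collar above 55 N).
It fails at once if a bystander is pushed more than 25 mm (distance of any of petri_0, forceps, marker_black, beaker from where it was at the start of the episode above 0.025 m).
It also fails if it takes over 72 s, if anything falls off the work surface, if the arm or the gripper's body presses on something with over 40 N, if the wrist force passes 120 N, or if a joint passes its speed limit or range.

## Working session

There is one attempt and no reset: what is moved stays moved. The work goes in short steps, each a Python script; the robot and the scene stay as the last script left them, time stands still between calls to the robot, and variables do not carry over. Pictures are saved under pics/ and viewed, and the job is handed in when it is done.

```bash
ls; mkdir -p pics
python3 - <<'E'
from cell import robot, grip, kin, viewer
import cv2
s=robot.observe(); print(s['t'],s['tcp_pos'],s['tcp_rot'],s['contact_force'],s['grip_width'])
for c in ['top','side','wrist']:
    im=viewer.read_camera(c); cv2.imwrite(f'pics/{c}0.png',im[:,:,::-1])
    I=viewer.camera_info(c)
    print(c,I['camera_matrix'],I['R'],I['t'])
E
```

```text
pics
0.0 [291.70411178 580.21109865 213.65493848] [ 0.36389886  1.54005701 -0.3666525 ] [ 0.40123618  0.42096081 -0.03024308] 1.0028711716570144
top [[487.56273153   0.         321.85552805]
 [  0.         487.56273153 195.59598636]
 [  0.           0.           1.        ]] [[ 0.02777213 -0.99960463  0.0043932 ]
 [-0.99504204 -0.02806471 -0.09541336]
 [ 0.09549893 -0.00172159 -0.99542804]] [-136.25730154  565.4756969  1033.86180643]
side [[434.47475574   0.         317.58005387]
 [  0.         434.47475574 203.29473191]
 [  0.           0.           1.        ]] [[ 0.92926199 -0.36937917  0.00558489]
 [-0.17232534 -0.44679905 -0.87788074]
 [ 0.32676618  0.81481878 -0.47884676]] [-542.26656525  115.04987633  962.45072356]
wrist [[309.70691629   0.         313.44501991]
 [  0.         309.70691629 198.30168357]
 [  0.           0.           1.        ]] [[ 0.44818523  0.8939389  -0.00180167]
 [ 0.85706199 -0.42912196  0.28512993]
 [ 0.2541156  -0.12933517 -0.95848718]] [-648.20743871  -33.22443187  391.95772294]
```

View pics/top0.png

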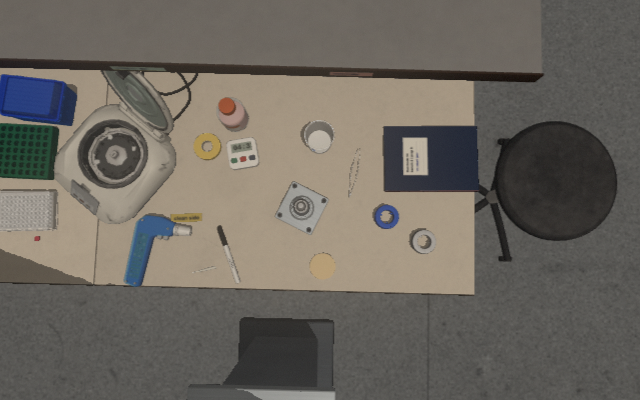

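View pics/side0.png

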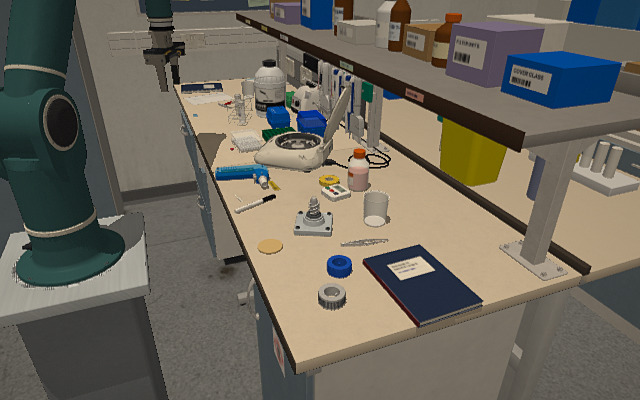

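View pics/wrist0.png

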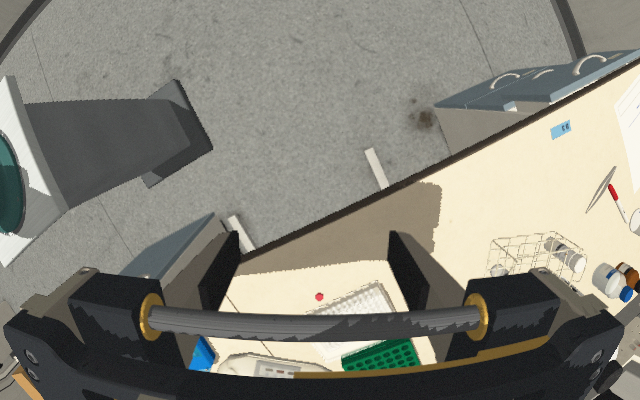

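```bash
cat > h.py <<'E'
import numpy as np, cv2
from cell import robot, grip, kin, viewer
def w(at,I): return I['R'].T@(np.array(at)-I['t'])
def proj(X,I):
    p=I['camera_matrix']@(I['R']@np.array(X,float)+I['t']); return p[:2]/p[2]
def ray(px,I):
    d=np.linalg.inv(I['camera_matrix'])@np.array([px[0],px[1],1.0]); 
    return -I['R'].T@I['t'], I['R'].T@d
def onz(px,I,z):
    o,d=ray(px,I); return o+d*(z-o[2])/d[2]
E
python3 - <<'E'
from h import *
for c in ['top','side']:
    I=viewer.camera_info(c)
    for n in ['gauge_center','stud_top','stand','collar','petri_0','forceps','marker_black','beaker']:
        for r in viewer.pinpoint(n,c):
            X=w(r['at'],I); print(c,n,round(r['confidence'],2),X.round(1),proj(X,I).round(0))
E
```

```text
top gauge_center 0.69 [ 474.7 -344.2   11.8] [423. 242.]
top gauge_center 0.56 [ 531.1 -264.2   11.1] [387. 215.]
top gauge_center 0.33 [ 415.6 -129.6   -1.6] [324. 266.]
top stud_top 0.69 [538.6 -75.6  82.4] [300. 207.]
top stand 0.97 [541.9 -74.1  -3.1] [301. 208.]
top collar 0.57 [543.8 -79.2  39.4] [302. 206.]
top petri_0 0.24 [ 693.4 -111.8    1.4] [320. 142.]
top forceps 0.58 [ 6.230e+02 -1.882e+02  3.000e-01] [353. 174.]
top forceps 0.28 [541.  -79.9  43.5] [303. 207.]
top marker_black 0.66 [437.4  80.1  -1.3] [229. 254.]
top marker_black 0.65 [ 417.  -126.1   -2.4] [322. 265.]
top beaker 0.74 [ 694.3 -111.    -1. ] [319. 142.]
side gauge_center 0.9 [ 528.4 -261.5   11.8] [339. 265.]
side gauge_center 0.79 [ 474.7 -346.9    7.9] [332. 298.]
side stud_top 0.94 [544.2 -73.5  80.2] [314. 196.]
side stand 0.85 [546.5 -74.9  -1.9] [315. 226.]
side collar 0.54 [547.1 -74.9  40.5] [315. 211.]
side collar 0.27 [ 622.5 -187.8   -2.2] [363. 243.]
side petri_0 0.64 [ 414.2 -125.8   -4. ] [269. 248.]
side forceps 0.59 [ 623.6 -188.     0.8] [363. 242.]
side marker_black 0.69 [436.4  84.8   3. ] [255. 203.]
side beaker 0.88 [ 694.6 -110.7   -1.1] [375. 221.]
```

The two ring candidates in the top view are a grey one at (423,242) and a blue one at (387,215). In the side view they are at (332,298) and (339,265). The grey knurled steel ring fits the description and the blue one is the look-alike. I'll confirm with a crop.

Run:
```python
from h import *
from scipy.spatial.transform import Rotation as Ro
t=viewer.read_camera('top'); s=viewer.read_camera('side')
a=cv2.resize(t[190:270,260:450],None,fx=4,fy=4,interpolation=cv2.INTER_CUBIC)
b=cv2.resize(s[185:315,260:400],None,fx=4,fy=4,interpolation=cv2.INTER_CUBIC)
cv2.imwrite('pics/cropt.png',a[:,:,::-1]);cv2.imwrite('pics/crops.png',b[:,:,::-1])
for c in ['top','side']:
    I=viewer.camera_info(c)
    for n in ['gauge_center','stand','collar']:
        for r in viewer.silhouettes(n,c):
            m=r['mask'].astype('uint8'); cs=max(cv2.findContours(m,0,1)[0],key=cv2.contourArea)
            if len(cs)>5: print(c,n,round(r['confidence'],2),m.sum(),cv2.boundingRect(cs),np.round(cv2.fitEllipse(cs)[0],1))
def Rd(a):
    c,s=np.cos(a),np.sin(a); return np.array([[0,c,s],[0,s,-c],[-1,0,0]])
for P in [(474,-345,30),(543,-75,110),(543,-75,40)]:
    for a in np.arange(-3,3.2,.5):
        q=kin.ik(P,Ro.from_matrix(Rd(a)).as_rotvec()); print(P,round(a,2),None if q is None else np.round(q,2))
```

```text
top gauge_center 0.88 400 (410, 230, 26, 24) [422.6 241.4]
top gauge_center 0.66 141 (291, 200, 20, 17) [300.6 207.2]
top gauge_center 0.53 342 (374, 205, 25, 24) [385.8 216.7]
top stand 0.6 1532 (275, 181, 53, 54) [301.  207.6]
top stand 0.22 311 (217, 227, 23, 56) [229.  257.4]
top collar 0.54 154 (291, 198, 20, 19) [301.  207.2]
side gauge_center 0.9 654 (318, 282, 29, 29) [331.5 296. ]
side gauge_center 0.83 503 (327, 254, 25, 24) [338.7 265.6]
side gauge_center 0.26 932 (294, 211, 40, 26) [313.5 224.4]
side stand 0.71 853 (294, 211, 39, 26) [313.2 224.3]
side collar 0.5 113 (305, 212, 17, 9) [313.2 216.1]
(474, -345, 30) -3.0 [-0.27  1.15  1.33  1.93 -1.24  1.22 -1.45]
(474, -345, 30) -2.5 [-0.19  0.94  1.11  1.93 -1.03  1.   -1.08]
(474, -345, 30) -2.0 [-0.16  0.89  1.05  1.92 -0.98  0.95 -0.61]
(474, -345, 30) -1.5 [-0.12  0.85  0.98  1.92 -0.92  0.9  -0.16]
(474, -345, 30) -1.0 [-0.08  0.81  0.91  1.92 -0.85  0.86  0.29]
(474, -345, 30) -0.5 [-0.03  0.76  0.82  1.92 -0.77  0.81  0.72]
(474, -345, 30) 0.0 [ 0.03  0.72  0.73  1.91 -0.68  0.77  1.15]
(474, -345, 30) 0.5 [ 0.16  
[... 1318 characters left out ...]
42]
(543, -75, 40) -2.0 [-0.43  0.63  0.65  2.   -0.58  0.71 -1.41]
(543, -75, 40) -1.5 [-0.39  0.61  0.6   2.   -0.53  0.69 -0.95]
(543, -75, 40) -1.0 [-0.38  0.61  0.59  2.   -0.52  0.69 -0.46]
(543, -75, 40) -0.5 [-0.33  0.59  0.53  2.   -0.47  0.67 -0.01]
(543, -75, 40) 0.0 [-0.29  0.58  0.46  1.99 -0.41  0.66  0.44]
(543, -75, 40) 0.5 [-0.21  0.56  0.37  1.99 -0.32  0.65  0.86]
(543, -75, 40) 1.0 [-0.15  0.55  0.29  1.98 -0.26  0.64  1.3 ]
(543, -75, 40) 1.5 [-0.1   0.55  0.22  1.98 -0.19  0.63  1.75]
(543, -75, 40) 2.0 [-0.04  0.54  0.14  1.98 -0.12  0.63  2.19]
(543, -75, 40) 2.5 [ 0.08  0.54 -0.01  1.97  0.01  0.63  2.57]
(543, -75, 40) 3.0 [-0.8   1.08  1.33  2.02 -1.2   1.17 -2.2 ]
```

View pics/cropt.png

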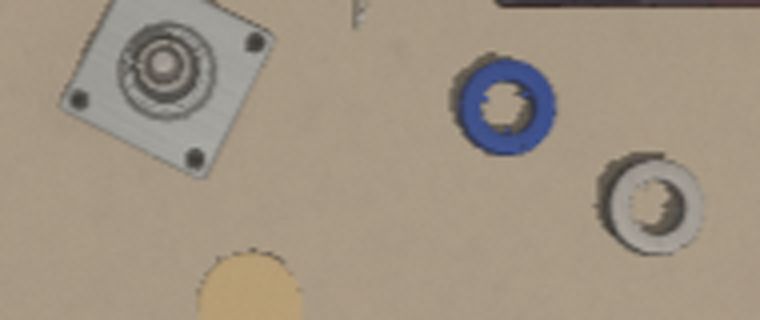

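View pics/crops.png

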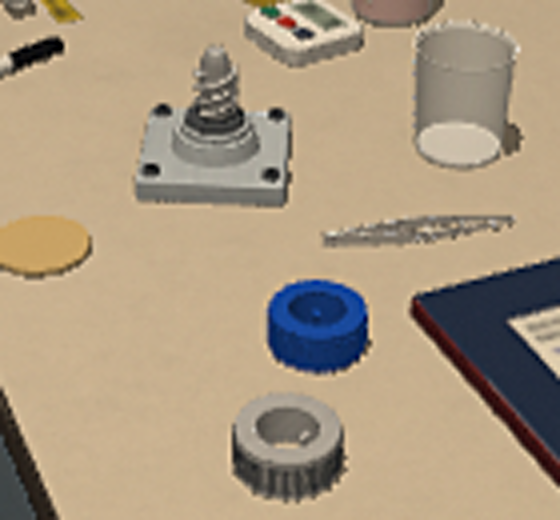

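The crops confirm it: the grey knurled ring (top 423,242) is the gauge, the blue ring at (387,215) stays where it is, and the stand is at (301,207). Next I'll move above the gauge, going high and close in to avoid the centrifuge lid.

```bash
cat >> h.py <<'E'
from scipy.spatial.transform import Rotation as Ro
def Rd(a):
    c,s=np.cos(a),np.sin(a); return Ro.from_matrix(np.array([[0,c,s],[0,s,-c],[-1,0,0]])).as_rotvec()
def yaw(s):
    y=Ro.from_rotvec(s['tcp_rot']).as_matrix()[:,1]; return np.arctan2(y[1],y[0])
def st(tag=''):
    s=robot.observe(); print(tag,'t%.2f'%s['t'],np.round(s['tcp_pos'],2),'yaw %.3f'%yaw(s),'F',np.round(s['contact_force'],1),'M',np.round(s['wrist_torque'],2),'g %.3f'%s['grip_width'],'j7 %.2f'%s['joints'][6]); return s
def wproj(X,I):
    c=I['R']@np.array(X,float)+I['t']; th=np.arctan2(np.hypot(c[0],c[1]),c[2]); ph=np.arctan2(c[1],c[0]); K=I['camera_matrix']
    return np.array([K[0,2]+K[0,0]*th*np.cos(ph),K[1,2]+K[0,0]*th*np.sin(ph)])
def wonz(px,I,z):
    K=I['camera_matrix']; d=(np.array(px,float)-K[:2,2])/K[0,0]; r=np.hypot(*d)
    v=np.array([np.sin(r)*d[0]/r,np.sin(r)*d[1]/r,np.cos(r)]); v=I['R'].T@v; o=-I['R'].T@I['t']
    return o+v*(z-o[2])/v[2]
E
python3 - <<'E'
from h import *
st()
robot.movep((380,350,330),Rd(0.3)); st()
robot.movep((420,-150,300),Rd(0.19)); st()
robot.movep((474,-345,180),Rd(0.19)); st()
I=viewer.camera_info('wrist'); im=viewer.read_camera('wrist'); cv2.imwrite('pics/w1.png',im[:,:,::-1])
for r in viewer.pinpoint('gauge_center','wrist'): X=w(r['at'],I); print(r['confidence'],X.round(1),wproj(X,I).round())
for r in viewer.silhouettes('gauge_center','wrist'):
    m=r['mask'].astype('uint8'); cs=max(cv2.findContours(m,0,1)[0],key=cv2.contourArea); e=cv2.fitEllipse(cs); print(r['confidence'],m.sum(),e, wonz(e[0],I,12))
E
```

```text
t1.35 [291.99 580.73 214.58] yaw 1.105 F [-0.2  0.4  0.4] M [0.03 0.02 0.  ] g 1.001 j7 -0.06
 t2.41 [379.15 351.24 329.47] yaw 0.303 F [-1.1 -0.5  0.4] M [-0.04  0.06  0.02] g 1.005 j7 -0.48
 t4.23 [ 420.53 -149.01  300.02] yaw 0.192 F [0.  0.  0.1] M [-0.06  0.09  0.  ] g 1.002 j7 0.46
 t5.17 [ 474.67 -343.89  180.04] yaw 0.191 F [ 1.   0.6 -0.2] M [-0.04  0.06 -0.02] g 1.001 j7 1.27
0.98 [ 523.1 -258.8    9.6] [372. 115.]
0.94 [ 471.1 -345.6   15.6] [311. 182.]
0.78 1510 ((375.02960205078125, 119.76194763183594), (47.823394775390625, 49.530799865722656), 121.51722717285156) [ 526.99090595 -263.34933347   12.        ]
0.76 1401 ((313.6122741699219, 181.7003631591797), (46.780147552490234, 47.5493278503418), 133.64779663085938) [ 474.45075292 -345.18661848   12.        ]
```

View pics/w1.png

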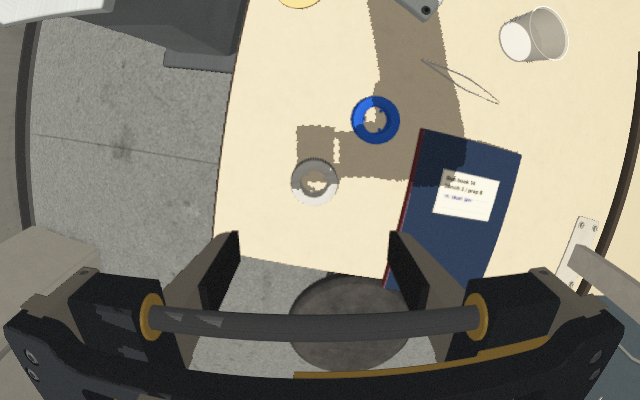

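The gauge is at about (314,182) in the wrist view, which gives world (474.4,-345.2). The blue ring is at (375,120). I'll centre the gauge with two squeezes at right angles.

Run:
```python
from h import *
grip(0.8,8)
robot.movep((474.4,-345.2,60),Rd(0.19)); st()
robot.servo_line((474.4,-345.2,4),feed=80); st('down')
grip(0.0,8); st('g1')
grip(0.8); 
robot.servo_line((474.4,-345.2,4),feed=30,rotation=Rd(0.19+np.pi/4)) 
robot.servo_line((474.4,-345.2,4),feed=30,rotation=Rd(0.19+np.pi/2)); st('rot')
grip(0.0,8); st('g2')
grip(0.0,40); robot.hold(0.2); s=st('g40')
robot.servo_line((474.4,-345.2,60),feed=80); st('lift')
I=viewer.camera_info('wrist'); im=viewer.read_camera('wrist'); cv2.imwrite('pics/w2.png',im[:,:,::-1])
```

```text
t6.33 [ 474.47 -346.2    60.7 ] yaw 0.189 F [ 0.2 -0.2  0.2] M [-0.1   0.04  0.03] g 0.802 j7 1.38
down t7.17 [ 474.42 -345.51    4.12] yaw 0.190 F [-0.1 -0.1  0.1] M [-0.06  0.03 -0.03] g 0.799 j7 1.44
g1 t7.62 [ 474.69 -345.27    4.34] yaw 0.190 F [-0.8  0.4  2. ] M [ 0.01 -0.02 -0.02] g 0.572 j7 1.44
rot t9.98 [ 474.35 -345.17    3.92] yaw 1.759 F [-0.4 -0.4  0.4] M [0.06 0.06 0.01] g 0.799 j7 2.70
g2 t10.44 [ 474.4  -345.02    3.93] yaw 1.761 F [ 0.   0.4 -0.6] M [ 0.16 -0.01  0.03] g 0.558 j7 2.70
g40 t10.86 [ 474.36 -345.25    3.99] yaw 1.761 F [-0.4 -0.3 -0.5] M [ 0.04  0.02 -0.08] g 0.552 j7 2.70
lift t11.71 [ 474.25 -344.87   59.8 ] yaw 1.761 F [ 0.2  0.2 -0.9] M [ 0.01  0.01 -0.04] g 0.548 j7 2.66
```

View pics/w2.png

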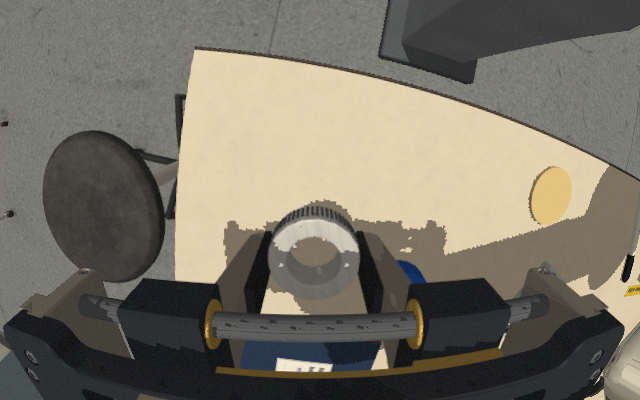

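The ring is held between the pads, at about (315,250) in the wrist view. Next I'll look at the stud from several yaws, so that the camera bias averages out.

Run:
```python
from h import *
robot.servo_line((474,-345,180),feed=200)
import pickle
D=[]
for i,a in enumerate([-0.6,2.5]):
    # camera offset: place tcp so that stud is near image centre
    robot.movep((543,-75,185),Rd(a)); robot.hold(0.3); st()
    I=viewer.camera_info('wrist'); im=viewer.read_camera('wrist'); cv2.imwrite(f'pics/s{i}.png',im[:,:,::-1])
    print(wproj((543,-75,82),I),(-I['R'].T@I['t']).round(1))
    for n in ['stud_top','collar','stand']:
        for r in viewer.pinpoint(n,'wrist'): X=w(r['at'],I); print(n,r['confidence'],X.round(1),wproj(X,I).round(1))
    D.append((I,im))
pickle.dump(D,open('D.pkl','wb'))
```

```text
t15.03 [542.97 -75.22 185.02] yaw -0.600 F [ 0.2 -0.8 -0.2] M [-0.09  0.12 -0.01] g 0.549 j7 -0.03
[312.97651483 196.41606874] [588.8  -9.4 355.2]
stud_top 0.89 [539.4 -75.6  81.8] [310.1 199. ]
collar 0.93 [545.9 -82.5  40.8] [319.4 189.5]
collar 0.56 [537.6 -77.9  81. ] [310.  201.8]
stand 0.62 [544.9 -76.8   3.7] [315.4 177.8]
 t17.85 [542.98 -74.92 184.98] yaw 2.500 F [ 0.9 -0.8 -0.5] M [ 0.05  0.05 -0.  ] g 0.550 j7 2.70
[313.60932585 198.8959615 ] [ 494.4 -141.1  355.1]
stud_top 0.66 [538.  -76.2  82.1] [317.3 194.8]
stud_top 0.4 [544.8 -75.2  -0.6] [312.2 179.5]
collar 0.9 [544.8 -77.8  41.3] [310.6 186.6]
stand 0.94 [543.1 -79.1  -0.9] [311.3 176. ]
```

View pics/s0.png

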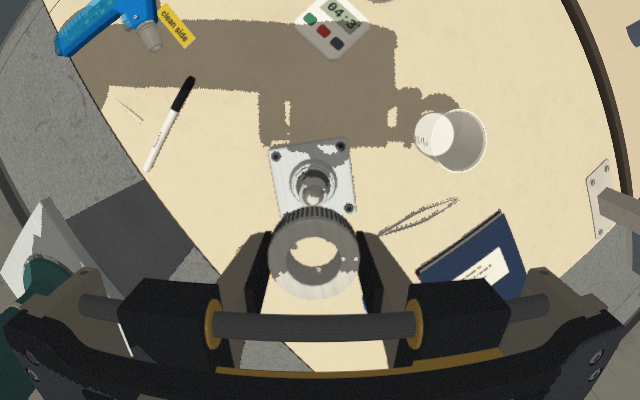

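View pics/s1.png

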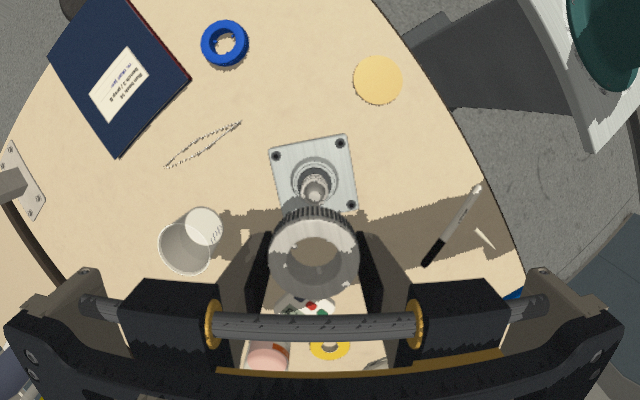

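Run:
```python
import pickle,cv2,numpy as np
D=pickle.load(open('D.pkl','rb'))
o=np.hstack([cv2.resize(im[130:222,262:362],None,fx=4,fy=4,interpolation=cv2.INTER_CUBIC) for I,im in D])
cv2.imwrite('pics/sz.png',o[:,:,::-1])
```

```text
(no output)
```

View pics/sz.png

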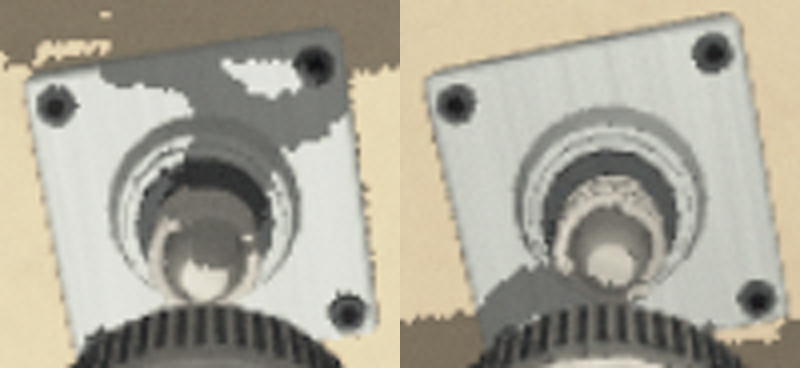

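Run:
```python
from h import *
import pickle
D=pickle.load(open('D.pkl','rb'))
P=[[(55,106),(315,67),(348,313),(203,277)],[(55,105),(312,54),(357,299),(209,267)]]
def f(p): return ((p[0]+.5)/4-.5+262,(p[1]+.5)/4-.5+130)
for (I,im),ps in zip(D,P):
    b=[wonz(f(p),I,16) for p in ps[:3]]
    print('mid',((b[0]+b[2])/2).round(1),'sides',[np.linalg.norm(b[i]-b[i+1]).round(1) for i in(0,1)],'tip',wonz(f(ps[3]),I,82).round(1))
# top/side fixed cams: bolts
for c,pts in [('top',[(79/4,99/4),(255/4,42/4),(195/4,159/4)])]:
    I=viewer.camera_info(c); q=[onz((p[0]+260,p[1]+190),I,16) for p in pts]; print(c,((q[0]+q[1])/2).round(1),np.round(q,1))
I=viewer.camera_info('side'); pts=[(162,112),(279,115),(271,175),(151,171)]
q=[onz((p[0]/4+260,p[1]/4+185),I,16) for p in pts]; print('side',((q[0]+q[2])/2).round(1),((q[1]+q[3])/2).round(1))
```

```text
mid [541.  -77.2  16. ] sides [np.float64(72.7), np.float64(72.1)] tip [541.2 -76.6  82. ]
mid [541.6 -76.2  16. ] sides [np.float64(72.4), np.float64(72.1)] tip [541.4 -76.8  82. ]
top [542.4 -77.1  16. ] [[ 525.4  -29.4   16. ]
 [ 559.4 -124.9   16. ]
 [ 494.4  -93.9   16. ]]
side [542.  -78.4  16. ] [543.3 -78.5  16. ]
```

The estimates agree on (541.3,-76.7), with top-camera and side-camera cross-checks within 2 mm. I'll lower the gauge onto the stud while watching the force.

Run:
```python
from h import *
x,y=541.3,-76.7
robot.servo_line((x,y,95),feed=120,rotation=Rd(2.6)); robot.hold(0.2); s=st()
F0=s['contact_force'].copy()
z=95
while z>57:
    z-=1.5 if z<90 else 3
    robot.servo_line((x,y,z),feed=25); s=st()
    d=s['contact_force']-F0
    if d[2]>4 or np.hypot(d[0],d[1])>8: break
```

```text
t19.15 [541.85 -76.68  95.76] yaw 2.600 F [ 0.1  0.2 -0.1] M [0.09 0.04 0.04] g 0.550 j7 2.84
 t19.42 [541.18 -76.64  91.92] yaw 2.600 F [-0.   0.4 -0.9] M [ 0.05  0.06 -0.01] g 0.548 j7 2.84
 t19.68 [541.12 -76.71  88.76] yaw 2.600 F [-0.4 -0.5 -1. ] M [ 0.12  0.03 -0.03] g 0.552 j7 2.84
 t19.93 [541.23 -76.7   87.41] yaw 2.600 F [-0.3  1.  -0.8] M [0.06 0.04 0.03] g 0.550 j7 2.84
 t20.18 [541.2  -76.7   85.89] yaw 2.600 F [0.2 0.9 0.2] M [0.12 0.01 0.01] g 0.551 j7 2.84
 t20.43 [541.21 -76.68  84.38] yaw 2.600 F [-0.8 -0.3 -1.1] M [ 0.1   0.02 -0.02] g 0.548 j7 2.84
 t20.68 [541.22 -76.71  82.89] yaw 2.600 F [ 0.1 -0.4 -0.5] M [ 0.09  0.08 -0.01] g 0.552 j7 2.84
 t20.93 [541.2  -76.67  81.38] yaw 2.600 F [ 0.   1.1 -1. ] M [0.09 0.04 0.01] g 0.547 j7 2.84
 t21.18 [541.19 -76.72  79.88] yaw 2.600 F [ 0.5  0.1 -1.1] M [ 0.08 -0.02  0.01] g 0.551 j7 2.84
 t21.43 [541.22 -76.71  78.41] yaw 2.600 F [-1.3 -0.4 -1.6] M [ 0.13  0.06 -0.04] g 0.549 j7 2.84
 t21.68 [541.21 -76.7   76.9 ] yaw 2.600 F [-0.4 -0.4 -1.2] M [ 0.04  0.08 -0.04] g 0.549 j7 2.85
 t21.93 [541.23 -76.71  75.4 ] yaw 2.600 F [ 0.3  0.4 -2. ] M [ 0.11  0.08 -0.01] g 0.550 j7 2.85
 t22.18 [541.23 -76.69  73.89] yaw 2.600 F [-0.1 -0.2 -0.6] M [0.11 0.05 0.01] g 0.551 j7 2.85
 t22.43 [541.22 -76.69  72.41] yaw 2.600 F [ 0.2 -0.2 -1.1] M [0.09 0.03 0.03] g 0.548 j7 2.85
 t22.68 [541.2  -76.69  70.88] yaw 2.600 F [-0.9 -0.1 -0.3] M [ 0.11 -0.   -0.04] g 0.551 j7 2.85
 t22.93 [541.2  -76.7   69.38] yaw 2.600 F [ 0.1  0.1 -0.1] M [0.11 0.13 0.02] g 0.551 j7 2.85
 t23.18 [541.2  -76.66  67.88] yaw 2.600 F [-0.1  0.8 -1.5] M [ 0.03  0.13 -0.03] g 0.548 j7 2.85
 t23.43 [541.23 -76.68  66.4 ] yaw 2.600 F [ 0.4  0.1 -1.3] M [0.07 0.03 0.03] g 0.551 j7 2.85
 t23.68 [541.57 -76.77  65.48] yaw 2.600 F [ 0.2 -0.5  4.3] M [ 0.15  0.36 -0.04] g 0.551 j7 2.85
```

The lugs are seated on the ribs, with contact at TCP z of about 66 and the gauge centre at about 74. Now I'll screw clockwise along the helix.

```bash
cat > screw.py <<'E'
from h import *
import json
L=27/2/np.pi
x,y=541.3,-76.7
def avg(n=3):
    F=[];M=[];Z=[];
    for i in range(n):
        s=robot.observe(); F.append(s['contact_force']);M.append(s['wrist_torque']);Z.append(s['tcp_pos'][2]); robot.hold(0.02)
    return np.mean(F,0),np.mean(M,0),np.mean(Z),s
def step(z,a,dt):
    p=robot.observe()['tcp_pos']; d=max(abs(z-p[2]),0.05)
    robot.servo_line((x,y,z),feed=max(d,1e-2)/dt,rotation=Rd(a))
E
python3 - <<'E'
from screw import *
robot.servo_line((x,y,66.2),feed=10); F,M,Z,s=avg(); print(F.round(1),M.round(2),Z.round(2))
z=66.2;a=2.6
for k in range(12):
    a-=0.25; z-=0.25*L; step(z,a,0.4); F,M,Z,s=avg()
    print('%.2f'%s['t'],'a%.2f'%a,'%.3f'%yaw(s),'z%.2f'%z,'%.2f'%Z,F.round(1),M.round(2),'j7 %.2f'%s['joints'][6],'g %.3f'%s['grip_width'])
    if F[2]>7: break
json.dump([a,z],open('az.json','w'))
E
```

```text
[ 0.2  0.4 -0.4] [ 0.05  0.07 -0.01] 66.01
24.54 a2.35 2.352 z65.13 65.00 [ 0.3 -0.4 -0.8] [ 0.11  0.06 -0.02] j7 2.65 g 0.548
25.10 a2.10 2.102 z64.05 64.06 [-0.7  0.5 -0.8] [0.06 0.02 0.03] j7 2.44 g 0.555
25.66 a1.85 1.852 z62.98 62.99 [-0.  -0.1 -0.5] [0.09 0.   0.  ] j7 2.24 g 0.546
26.22 a1.60 1.602 z61.90 61.93 [-0.3  0.3 -0.9] [-0.   -0.02 -0.02] j7 2.04 g 0.546
26.77 a1.35 1.352 z60.83 60.85 [-0.1 -0.3 -1.1] [0.   0.01 0.01] j7 1.84 g 0.552
27.33 a1.10 1.102 z59.75 59.76 [-0.   0.3 -0.7] [-0.01  0.02  0.01] j7 1.63 g 0.550
27.89 a0.85 0.852 z58.68 58.69 [ 0.3  0.6 -0.5] [ 0.05  0.01 -0.  ] j7 1.43 g 0.555
28.45 a0.60 0.602 z57.61 57.63 [-0.3  0.5 -1.3] [ 0.06 -0.02 -0.02] j7 1.23 g 0.548
29.01 a0.35 0.352 z56.53 56.56 [ 0.2  1.1 -0.9] [ 0.12 -0.03 -0.  ] j7 1.03 g 0.547
29.57 a0.10 0.102 z55.46 55.48 [ 0.7  0.5 -1. ] [ 0.15 -0.03  0.03] j7 0.83 g 0.554
30.12 a-0.15 -0.148 z54.38 54.42 [ 0.3  0.7 -0.5] [0.09 0.01 0.01] j7 0.63 g 0.548
30.68 a-0.40 -0.398 z53.31 53.33 [ 0.6  0.5 -0.4] [0.12 0.07 0.01] j7 0.42 g 0.547
```

Run:
```python
from screw import *
a,z=json.load(open('az.json'))
while z>38.5:
    da=0.25 if z>51 else 0.12
    a-=da; z-=da*L; step(z,a,0.4 if da>.2 else .2); F,M,Z,s=avg()
    print('%.2f'%s['t'],'a%.2f'%a,'z%.2f'%z,'%.2f'%Z,F.round(1),M.round(2),'j7 %.2f'%s['joints'][6],'g %.3f'%s['grip_width'])
    if F[2]>4: break
    json.dump([a,z],open('az.json','w'))
json.dump([a,z],open('az.json','w'))
```

```text
31.24 a-0.65 z52.23 52.23 [ 0.4  0.8 -0.8] [0.18 0.05 0.02] j7 0.21 g 0.551
31.80 a-0.90 z51.16 51.20 [ 0.8  0.7 -0.9] [ 0.12 -0.    0.01] j7 0.00 g 0.553
32.36 a-1.15 z50.09 50.10 [ 0.4  0.7 -0.6] [ 0.13  0.08 -0.01] j7 -0.21 g 0.551
32.73 a-1.27 z49.57 49.60 [ 0.   0.5 -1.2] [ 0.07 -0.01 -0.01] j7 -0.32 g 0.549
33.11 a-1.39 z49.05 49.06 [-0.   0.3 -1. ] [0.08 0.1  0.01] j7 -0.42 g 0.544
33.48 a-1.51 z48.54 48.55 [ 0.1  0.7 -0.4] [0.05 0.11 0.02] j7 -0.53 g 0.553
33.86 a-1.63 z48.02 48.02 [ 0.2  0.2 -0.9] [0.07 0.08 0.01] j7 -0.63 g 0.551
34.23 a-1.75 z47.51 47.51 [ 0.2  0.5 -0.6] [0.07 0.08 0.02] j7 -0.74 g 0.550
34.61 a-1.87 z46.99 47.01 [-0.   0.3 -1. ] [0.08 0.13 0.02] j7 -0.85 g 0.547
34.98 a-1.99 z46.48 46.47 [ 0.1 -0.  -1.3] [0.06 0.13 0.01] j7 -0.96 g 0.549
35.36 a-2.11 z45.96 45.98 [ 0.  -0.2 -0.6] [0.08 0.09 0.03] j7 -1.07 g 0.551
35.73 a-2.23 z45.44 45.45 [ 0.   0.6 -1. ] [ 0.11  0.14 -0.05] j7 -1.18 g 0.548
36.11 a-2.35 z44.93 44.93 [ 0.3 -0.5 -1. ] [0.09 0.15 0.01] j7 -1.29 g 0.549
36.48 a-2.47 z44.41 44.42 [-0.3 -0.1 -0.5] [ 0.12  0.12 -0.04] j7 -1.40 g 0.549
36.86 a-2.59 z43.90 43.91 [-0.4  0.1 -0.9] [ 0.1   0.09 -0.01] j7 -1.51 g 0.550
37.23 a-2.71 z43.38 43.39 [ 0.6 -0.4 -0.8] [ 0.09  0.1  -0.03] j7 -1.62 g 0.551
37.61 a-2.83 z42.87 42.89 [ 0.3 -0.3 -0.8] [ 0.09  0.11 -0.02] j7 -1.74 g 0.550
37.98 a-2.95 z42.35 42.37 [-0.1  0.5 -1.1] [ 0.1   0.1  -0.01] j7 -1.85 g 0.549
38.36 a-3.07 z41.83 41.85 [ 0.1 -0.4 -0.8] [ 0.11  0.12 -0.  ] j7 -1.97 g 0.546
38.73 a-3.19 z41.32 41.53 [-0.6  0.3  1. ] [ 0.14  0.1  -0.01] j7 -2.08 g 0.551
39.08 a-3.31 z40.80 41.31 [-0.4  1.   5.1] [ 0.24  0.2  -0.08] j7 -2.20 g 0.551
```

First touch came at TCP z of about 41.6, where the force and spring deflection agree. I'll carry on in small steps until the torque rises.

Run:
```python
from screw import *
a,z=json.load(open('az.json'))
for k in range(9):
    a-=0.1; z-=0.1*L; step(z,a,0.25); F,M,Z,s=avg(6)
    print('%.2f'%s['t'],'a%.2f'%a,'%.3f'%(yaw(s)-(2*np.pi if yaw(s)>0 else 0)),'z%.2f'%z,'%.2f'%Z,F.round(1),M.round(2),'j7 %.2f'%s['joints'][6],'g %.3f'%s['grip_width'],'comp %.1fN'%(20*(41.6-Z)))
    if F[2]>22 or 20*(41.6-Z)>24 or abs(M[2])>0.25: break
json.dump([a,z],open('az.json','w'))
```

```text
39.44 a-3.41 -3.408 z40.37 41.14 [-0.5  0.8  7.3] [ 0.28  0.27 -0.06] j7 -2.30 g 0.549 comp 9.1N
39.79 a-3.51 -3.508 z39.94 41.02 [-1.1  1.   9.6] [ 0.29  0.34 -0.06] j7 -2.40 g 0.548 comp 11.6N
40.14 a-3.61 -3.608 z39.51 40.86 [-1.3  0.7 11.2] [ 0.31  0.39 -0.04] j7 -2.49 g 0.545 comp 14.8N
40.49 a-3.71 -3.708 z39.08 40.60 [-1.7  0.9 12.8] [ 0.39  0.53 -0.01] j7 -2.59 g 0.551 comp 20.0N
40.84 a-3.81 -3.808 z38.66 40.39 [-2.7  1.5 14.8] [0.47 0.72 0.  ] j7 -2.69 g 0.547 comp 24.2N
```

Run:
```python
from screw import *
a,z=json.load(open('az.json'))
for k in range(2):
    a-=0.08; z-=0.03*L; step(z,a,0.25); F,M,Z,s=avg(6)
    print('%.2f'%s['t'],'a%.2f'%a,'%.3f'%(yaw(s)-(2*np.pi if yaw(s)>0 else 0)),'z%.2f'%z,'%.2f'%Z,F.round(1),M.round(2),'j7 %.2f'%s['joints'][6],'g %.3f'%s['grip_width'],'comp %.1fN'%(20*(41.6-Z)))
    if abs(M[2])>0.15 or 20*(41.6-Z)>30: break
json.dump([a,z],open('az.json','w'))
I=viewer.camera_info('side'); im=viewer.read_camera('side'); o=cv2.resize(im[150:250,240:390],None,fx=4,fy=4,interpolation=cv2.INTER_CUBIC); cv2.imwrite('pics/tight.png',o[:,:,::-1])
```

```text
41.19 a-3.89 -3.888 z38.53 40.24 [-2.7  1.9 14.7] [0.53 0.77 0.06] j7 -2.77 g 0.552 comp 27.3N
41.54 a-3.97 -3.968 z38.40 40.01 [-3.2  1.8 14.8] [0.62 0.81 0.07] j7 -2.85 g 0.552 comp 31.8N
```

View pics/tight.png

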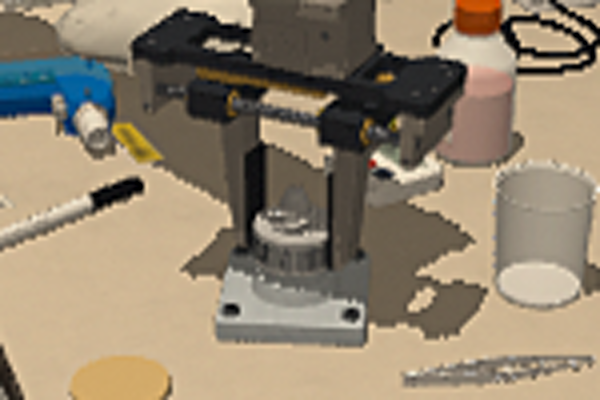

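The thread is tight: the gauge now follows the rotation, Mz is rising, and the collar force is about 25–30 N. I'll back it off a quarter turn and release it.

Run:
```python
from screw import *
a0,z0=json.load(open('az.json'))
N=6
for k in range(1,N+1):
    a=a0+np.pi/2*k/N; z=z0+(45.7-z0)*k/N
    step(z,a,0.35); F,M,Z,s=avg(3)
    print('%.2f'%s['t'],'a%.2f'%a,'z%.2f'%z,'%.2f'%Z,F.round(1),M.round(2))
```

```text
42.20 a-3.71 z39.61 40.78 [0.8 0.5 8.8] [ 0.27 -0.09 -0.01]
42.81 a-3.45 z40.83 41.26 [ 1.7 -0.3  5. ] [ 0.09 -0.34  0.05]
43.42 a-3.18 z42.05 41.58 [-0.2  0.1 -0. ] [ 0.16  0.19 -0.01]
43.88 a-2.92 z43.27 43.06 [ 0.1  0.3 -0.9] [0.11 0.13 0.02]
44.38 a-2.66 z44.48 44.39 [-0.3  0.1 -0.9] [0.1  0.08 0.02]
44.89 a-2.40 z45.70 45.63 [ 0.1  0.1 -0.9] [0.07 0.16 0.  ]
```

Run:
```python
from screw import *
grip(0.62,8); grip(0.8); robot.hold(0.2); s=st('open')
robot.servo_line((x,y,75),feed=60); st()
robot.servo_line((x,y,170),feed=150); robot.hold(0.2); s=st()
I=viewer.camera_info('wrist'); im=viewer.read_camera('wrist')
for r in viewer.pinpoint('gauge_center','wrist'): X=w(r['at'],I); print(r['confidence'],X.round(1),wproj(X,I).round(1))
I2=viewer.camera_info('side'); im2=viewer.read_camera('side')
for r in viewer.pinpoint('gauge_center','side'): X=w(r['at'],I2); print(r['confidence'],X.round(1),proj(X,I2).round(1))
for r in viewer.silhouettes('gauge_center','side'): print(r['confidence'],cv2.boundingRect(r['mask'].astype('uint8')))
A=cv2.resize(im[120:260,230:400],None,fx=3,fy=3); B=cv2.resize(im2[180:240,275:348],None,fx=5.6,fy=7)[:420]
cv2.imwrite('pics/fw.png',A[:,:,::-1]); 
cv2.imwrite('pics/fs.png',cv2.resize(im2[170:245,265:365],None,fx=6,fy=6,interpolation=cv2.INTER_CUBIC)[:,:,::-1])
print(proj((541.3,-76.7,51),I2))
```

```text
open t45.85 [541.29 -76.69  45.69] yaw -2.399 F [ 0.5 -0.4  0.2] M [ 0.05  0.13 -0.01] g 0.799 j7 -1.39
 t46.49 [541.35 -76.47  75.09] yaw -2.399 F [ 0.1  0.5 -0.5] M [ 0.09  0.08 -0.04] g 0.801 j7 -1.42
 t47.48 [540.82 -76.63 169.19] yaw -2.399 F [-0.   0.1 -0.3] M [ 0.07  0.08 -0.04] g 0.800 j7 -1.50
0.66 [ 522.6 -256.9   13.5] [436.8  78. ]
0.56 [537.  -75.1  56.2] [314.1 198.8]
0.95 [ 525.5 -257.9   10.4] [337.2 265. ]
0.52 [543.2 -83.7  52.8] [315.  208.5]
0.94 (327, 255, 25, 23)
0.66 (303, 201, 22, 17)
[313.18711749 207.94647457]
```

View pics/fw.png

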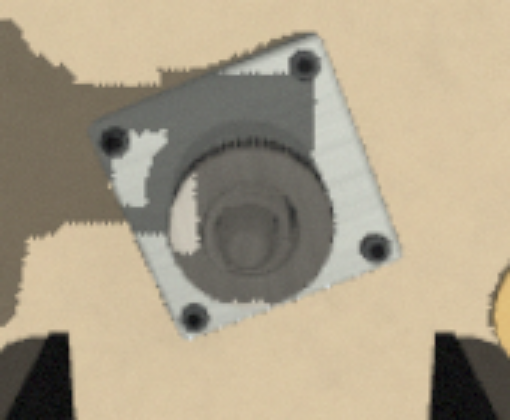

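View pics/fs.png

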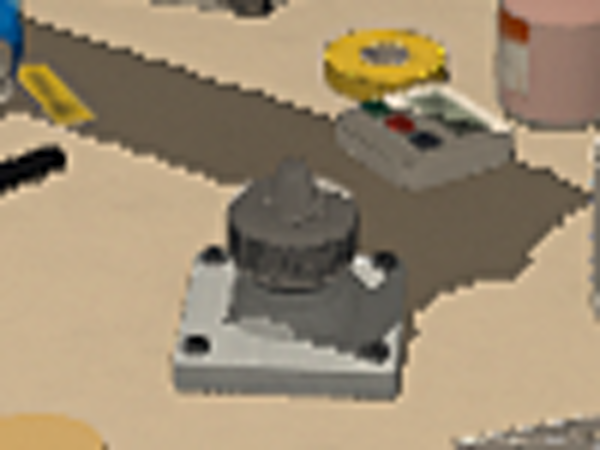

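The gauge sits level and centred on the stud. In the side view its mask is 303–325 by 201–218, and a ring centred at 51 mm would show at (313,208). The gripper is clear of everything, so I'm handing in.

Run:
```python
from h import *
st(); robot.job_done()
```

```text
t47.73 [541.2  -76.74 169.81] yaw -2.399 F [-0.  -0.3 -0.7] M [0.07 0.15 0.04] g 0.797 j7 -1.50
the job is handed in; nothing more can be done
```

I screwed the grey steel ring gauge onto the stud, ran it up against the stop collar, backed it off a quarter turn and let go of it there. I handed the job in at 47.7 s of the 72 s allowed.

- **Tightening:** First touch was at a gauge-centre height of about 49.6 mm. I stopped about 0.85 rad of turn past touch. The wrist read about 15 N, and the spring compression implies about 25–32 N on the collar, so it was well over 10 N and under 55 N.
- **Torque check:** The rise in turning moment was only slight, about 0.07 N m. The clearer sign that the thread had tightened was that the gauge kept descending with the turn while the wrist force stayed flat.
- **Back-off:** After 1.57 rad counter-clockwise the wrist read no load. The gauge rests with its centre at about 52–53 mm by my reckoning, which leaves about 3 mm of clearance above the collar.
- **Last pictures:** The gauge is level and centred on the stud. The networks' height estimates were loose: 52.8 mm from the side camera and 56.2 mm from the wrist camera, both within the 64 mm limit.
- **Surroundings:** The gripper was open and about 170 mm above the table, touching nothing. I did not go near the blue ring or the bystanders. I did not re-measure the bystanders' positions at the end.

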